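# Lock a loaf mould on the slant-pour stand

### The arm

A 7-joint arm with a two-finger parallel gripper is mounted at the origin on the work surface. World frame = base frame: x ahead of the robot, y to its left, z up, the work surface at z = 0. Lengths are in m, angles in rad, forces in N, time in s.
With the tool pointing down it reaches from about 0.425 to 0.925 m from the base axis. Payload 6.8 kg.
Tool frame: the origin (TCP) lies midway between the tips of the shut fingers; the grasp point (between the pads) lies 19 mm behind it; x points along the fingers, y is the direction in which the jaws open and shut, and the axes are right-handed (so a half turn about x gives the same grasp; the last joint's range is limited). The gripper opens to 85 mm and grips with 20 to 120 N. Pads are 22 mm wide; open, the fingers measure 114 mm over their backs; the gripper's body (76 mm by 85 mm) begins 54 mm behind the grasp point. The pads swing forward as they close: fully open they stand 13 mm farther back than shut.
Start: joints at [-1.35, 0.477, 0.022, 1.555, -0.011, 1.109, -0.083], TCP at [0.218, 0.639, 0.231] pointing down, gripper open.
Joint ranges: [-2.96, 2.96], [-0.34, 2.1], [-1.41, 1.46], [0.24, 2.44], [-1.37, 4.51], [0.17, 1.92], [-2.96, 2.96]. Speed limits (rad/s): [2.39, 2.39, 3.14, 3.14, 3.14, 3.14, 3.14].

### API

Orientations are given as a rotation vector (axis times angle).
In Python, from bench import r, viewer, nets gives the robot as it stands.
- The arm moves only by the shell command python3 -m pendant 'ROWS' [FORCE]. ROWS is JSON, one flat list of numbers, 5 for each row, row after row: the finger opening in mm, from 0 to 85.4, then the shift along the tool's x, y, z in mm, then the turn about the tool's x in rad. A call has 1 to 20 rows; each row shifts and turns the commanded pose from where the row before left it, along the tool's axes as they then stand; what a row does not reach is not made up. A row lasts 1/8 s, in which the tool goes at most 62.5 mm and 10.7 degrees, less where a joint would pass 70% of its speed; a pose out of reach is approached as far as the arm can. A call with a gripper value outside its range is refused whole. The fingers move at their own pace and stop on an object; FORCE is the grip in N (left out, the last holds). Time passes only in rows, so rows that do not move let the fingers close. It gives the time, the measured TCP pose, the force and the opening at its end, in the units of the state.
- r.get_obs(): the state, without advancing time (a new reading comes with each control period).
- viewer.grab_frame(name): name is "scene" or "top" or "wrist"; returns (picture, depth): 400x640x3 uint8, red, green, blue; 400x640 float32, m along the optical axis (not along the pixel's ray), 0 where there is no reading.
- viewer.calibration(name): a dict with "mtx" (3x3 intrinsics, pixels), "distortion" ([k1, k2, p1, p2, k3] as OpenCV has them; the pictures are not rectified), "world_to_cam" (4x4, takes a point from world to camera coordinates). Camera axes: x right, y up, looking along -z (the intrinsics and any distortion apply to the point x, -y, -z); pixel columns grow to the right and rows downward; lengths in m; the calibration is good to about 2 mm. A picture is of the moment at which its call begins: read the wrist's pose just before it. calibration takes no time and is no camera call; for the wrist camera it gives the pose at the moment of the call.
- r.hand_in(): hands the job in, once; it reports no verdict.
Trained networks look in the newest picture that a camera, given by its name, has taken for a name from the list of things; names that differ only in an ending like _2 or _b are one class to them, and where a whole thing is asked for, a point or a joint stands for the part that bears it (a point fixed in the world has none). Each returns a list of dicts, best first, with "score" (0 to 1); they miss things now and then, are a little off and sometimes report something else, mostly with a low value. They report only what shows in the picture. A call takes as long as a camera call. They do not tell look-alikes from the thing itself.
- nets.look_for(name, camera): "location" ([x, y, z] in m, in world coordinates, good to about 4 mm: the middle of the surface that is visible of it).
- nets.silhouettes(name, camera): "mask" (400x640 bool, what is visible of it).
The state is a dict: "clock": time; "joints": joint angles; "qvel": joint speeds; "tau": joint torques, N m; "tcp_pos": TCP position; "orientation": TCP orientation; "contact_force": force on the tool from outside, world axes, zero at the start; "moment": the same for the moment, N m; "grip_width": finger opening in m.
Only numpy, scipy, OpenCV 4.12 (cv2) and the standard library are available. Lean on these libraries where they do the work, as an engineer would, in place of code of your own. Each camera call takes 0.05 s, during which the arm holds its last target. There are 200 camera calls.

### The job

Get the slant-pour stand ready for the next soap layer: take the empty loaf mould that has the projecting base board and lay it lengthwise on the stand's narrow sloping bed, centred, lying flat and with the lower end of its board against the lip. Set it down gently and let go of it, then turn the keeper clockwise a quarter turn by its tall black grip, until its tab points straight down the slope over the board's upper end. Leave everything else on the table where it stands.

Things in the scene. Friction and masses are not known exactly. Their poses are not given: they have to be found in the camera images.
- mould_center (a point): Centre of the loaf mould to be placed: open wooden trough 100 long x 54 wide x 34 mm high, walls 6 mm, on a base board 140 x 54 x 8 mm that projects 20 mm beyond each end; 42 mm high in all, 0.2 to 0.3 kg. x along its length, y across, z up; the point is 21 mm above its underside. Both ends alike. Starts loose and upright on the table.
- bed: Sloping bed of the stand: fixed plywood strip 190 long, only 44 mm wide, no side walls, raised 105 mm, inclined 28 degrees, low end towards the robot. Origin on its upper surface; x up the slope, y across, z square to the surface. A lip 8 mm high closes the low end, inner face at x = -70 mm; the keeper's post is at x = +90. Seated, the mould's centre is at (0, 0, +21 mm), its x along the bed's.
- lamp_bar (a point): Centre of the underside of a fixed white lamp bar, 150 mm across (along the bed's y) x 36 x 16 mm, on a post behind the stand. It hangs about 0.2 m over the keeper's grip, which is therefore reached with the tool tilted square to the bed.
- keeper (a joint): Angle of the keeper (rad) about the bed's z axis; stays where it is left (0.04 N m friction). 0: its tab points across the bed (bed's -y), clear of the mould; grows clockwise seen from above; 1.57: the tab points down the slope (-x) over the board's upper end. Stops at -0.1 and 1.6.
- keeper_tab (a point): Middle of the keeper's steel tab, which turns with it: 33 mm long from the post's axis, 12 wide, 5 thick, its underside 10.5 mm above the bed. It passes over the 8 mm board, but is blocked if the board's upper end is lifted or the mould lies more than about 6 mm up from the lip.
- keeper_grip (a point): Centre of the keeper's grip, on its turning axis, 71 mm above the bed at bed x = +90: an upright black plastic wing 38 long, 10 thick, 26 mm high (58 to 84 above the bed). Its length lies along the tab: this point's y axis is along the wing (tab on the -y side), x across its thickness, z along the turning axis.
- plain_mould: A bystander: wooden tray 115 x 75 x 38 mm with one partition and no base board. Origin at the centre of its underside.
- bottle: A bystander: amber bottle with white cap, 60 mm across, 150 mm high. Origin at the centre of its underside.
- mug: A bystander: white mug, 84 mm across, 85 mm high, with a handle. Origin at the centre of its underside.
- bowl: A bystander: green plastic bowl, 140 mm across, 60 mm high. Origin at the centre of its underside.
- spatula: A bystander: spatula, 240 mm long, lying on the table.
- labels: A bystander: a stack of white card labels, 90 x 55 x 22 mm. Origin at the centre of its underside.
- timer: A bystander: small black timer standing on its foot, 80 mm high. Origin at the centre of its underside.
Not all that is in view belongs to the job. What is shaped like the part that bears mould_center but blue is not meant.

How it is judged:
By the outcome, as a careful person would: the job done as asked, in the order asked, and still so for the second after the job is handed in, with the robot touching nothing.
It also fails if it takes over 53 s, if anything falls off the work surface, if the arm or the gripper's body presses on something with over 40 N, if the wrist force passes 120 N, or if a joint passes its speed limit or range.

## Working session

There is one attempt and no reset: what is moved stays moved. The work goes in short steps, Python scripts to look and compute and a shell command to move; the robot and the scene stay as the last step left them, time stands still between calls to the robot, and variables do not carry over. Pictures are saved under pics/ and viewed, about 8 in all and at most 12, crops included, and the job is handed in when it is done.

```bash
ls; mkdir -p pics; cat > h.py <<'E'
import numpy as np, cv2
from scipy.spatial.transform import Rotation as R
from bench import r, viewer, nets
def grab(cam,name=None):
    cal=viewer.calibration(cam); im,d=viewer.grab_frame(cam)
    if name: cv2.imwrite(f'pics/{name}.png',cv2.cvtColor(im,cv2.COLOR_RGB2BGR))
    return im,d,cal
def cloud(d,cal,mask):
    v,u=np.nonzero(mask&(d>0)); z=d[v,u]
    n=cv2.undistortPoints(np.c_[u,v].astype(np.float64).reshape(-1,1,2),np.array(cal['mtx']),np.array(cal['distortion'])).reshape(-1,2)
    pc=np.c_[n[:,0]*z,-n[:,1]*z,-z,np.ones(len(z))]
    return (np.linalg.inv(np.array(cal['world_to_cam']))@pc.T).T[:,:3],u,v
def state():
    o=r.get_obs(); return o,np.array(o['tcp_pos']),R.from_rotvec(o['orientation'])
E
python3 - <<'E'
from h import *
np.set_printoptions(precision=4,suppress=True)
o,p,Rt=state(); print(o['clock'],p,Rt.as_matrix(),o['grip_width'])
for c in ['scene','top']:
    im,d,cal=grab(c,c+'0')
    for n in ['mould_center','bed','keeper_tab','keeper_grip','lamp_bar']:
        for x in nets.look_for(n,c): print(c,n,round(x['score'],2),np.array(x['location']))
a=cv2.imread('pics/scene0.png');b=cv2.imread('pics/top0.png')
E
```

```text
pics
0.0 [0.2178 0.6383 0.2303] [[-0.0004  0.3229  0.9464]
 [-0.0017  0.9464 -0.3229]
 [-1.     -0.0018  0.0002]] 0.0856652311907239
scene mould_center 0.8 [0.495  0.3793 0.0176]
scene mould_center 0.77 [ 0.374  -0.0803  0.0188]
scene mould_center 0.67 [0.3163 0.3652 0.0199]
scene mould_center 0.63 [0.4726 0.2097 0.0172]
scene bed 0.76 [ 0.6416 -0.1991  0.137 ]
scene keeper_tab 0.75 [ 0.65   -0.2077  0.2081]
scene keeper_grip 0.54 [ 0.6495 -0.2106  0.2105]
scene lamp_bar 0.69 [ 0.6667 -0.2049  0.1096]
top mould_center 0.82 [0.4633 0.2142 0.0132]
top mould_center 0.59 [0.4836 0.3772 0.011 ]
top mould_center 0.58 [ 0.3698 -0.0851  0.0144]
top mould_center 0.56 [0.3046 0.3619 0.0112]
top bed 0.55 [ 0.6159 -0.184   0.1188]
top keeper_tab 0.46 [ 0.6454 -0.2074  0.2102]
top keeper_tab 0.26 [ 0.5545 -0.4595  0.0242]
top keeper_grip 0.49 [ 0.6485 -0.2114  0.2078]
top lamp_bar 0.83 [ 0.6391 -0.1949  0.1005]
top lamp_bar 0.69 [0.6646 0.1323 0.0976]
```

View pics/scene0.png

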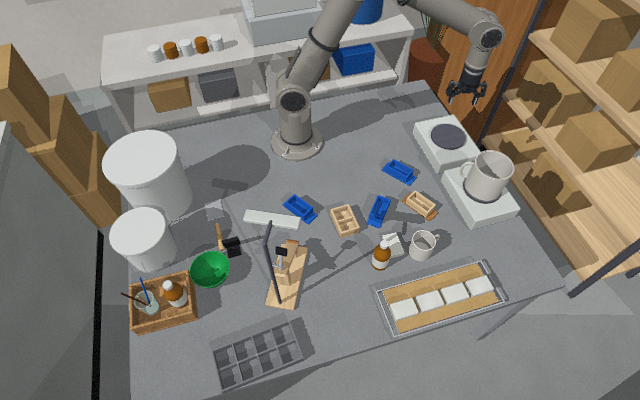

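View pics/top0.png

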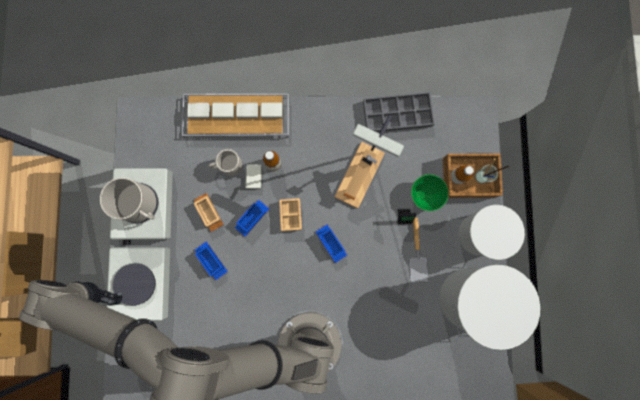

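The wooden mould with a base board is at scene px (421,205) / top px (207,212), which is the net's hit at (0.49, 0.378). The other three hits are blue. The stand is at top px (340–385, 140–205), with the lamp bar above its upper end. Next I'll fit both from depth.

```bash
cat > fit.py <<'E'
from h import *
np.set_printoptions(precision=4,suppress=True)
for c in ['scene','top']:
    im,d,cal=grab(c)
    P,u,v=cloud(d,cal,np.ones(d.shape,bool))
    hsv=cv2.cvtColor(im,cv2.COLOR_RGB2HSV)[v,u]
    wood=(hsv[:,0]>5)&(hsv[:,0]<28)&(hsv[:,1]>60)
    m=wood&(np.hypot(P[:,0]-.485,P[:,1]-.378)<.09)&(P[:,2]<.07)
    Q=P[m]; print(c,'mould n',m.sum(), cv2.minAreaRect((Q[:,:2]*1000).astype(np.float32)),'z',np.percentile(Q[:,2],[5,50,95]))
    # wood rim only
    rim=Q[Q[:,2]>.032]; print(' rim',len(rim),cv2.minAreaRect((rim[:,:2]*1000).astype(np.float32)))
    m=wood&(np.hypot(P[:,0]-.62,P[:,1]+.19)<.14)&(P[:,2]>.04)&(P[:,2]<.19)
    B=P[m]
    best=None;rng=np.random.default_rng(0)
    for k in range(400):
        t=B[rng.choice(len(B),3,False)]; n=np.cross(t[1]-t[0],t[2]-t[0]); 
        if np.linalg.norm(n)<1e-6: continue
        n/=np.linalg.norm(n); n*=np.sign(n[2])
        if not 15<np.degrees(np.arccos(n[2]))<40: continue
        i=abs((B-t[0])@n)<.003
        if best is None or i.sum()>best.sum(): best=i
    I=B[best]; c0=I.mean(0); n=np.linalg.svd(I-c0)[2][2]; n*=np.sign(n[2])
    print(' bed n',best.sum(),len(B),'tilt',np.degrees(np.arccos(n[2])),'heading of -nxy',np.degrees(np.arctan2(-n[1],-n[0])),c0)
    print(' ',cv2.minAreaRect((I[:,:2]*1000).astype(np.float32)), I.min(0),I.max(0))
    np.savez(f'bed_{c}.npz',I=I,n=n)
    dark=(hsv[:,2]<60)&(np.hypot(P[:,0]-.649,P[:,1]+.21)<.05)&(P[:,2]>.17)&(P[:,2]<.24)
    G=P[dark]; print(' grip',dark.sum(),G.mean(0),cv2.minAreaRect((G[:,:2]*1000).astype(np.float32)))
    cv2.imwrite(f'pics/bed_{c}.png',cv2.cvtColor(cv2.resize(im[210:320,230:330] if c=='scene' else im[120:220,320:420],None,fx=4,fy=4,interpolation=cv2.INTER_CUBIC),cv2.COLOR_RGB2BGR))
E
python3 fit.py
python3 -c "
import cv2,numpy as np
a=cv2.imread('pics/bed_scene.png');b=cv2.imread('pics/bed_top.png')
c=np.zeros((440,800,3),np.uint8);c[:,:400]=a;c[:400,400:]=b;cv2.imwrite('pics/beds.png',c)"
```

```text
scene mould n 564 ((490.07366943359375, 381.43853759765625), (141.456298828125, 65.77837371826172), 27.05113410949707) z [0.0044 0.0187 0.044 ]
 rim 170 ((491.2723083496094, 380.7781982421875), (100.68363952636719, 60.70496368408203), 27.774276733398438)
 bed n 306 493 tilt 27.95193844238851 heading of -nxy -26.40787798334114 [ 0.6176 -0.1825  0.1142]
  ((633.7167358398438, -196.0725555419922), (44.037017822265625, 215.79078674316406), 63.54716873168945) [ 0.5367 -0.2464  0.0653] [ 0.7292 -0.1284  0.1836]
 grip 84 [ 0.643  -0.1991  0.2144] ((641.6503295898438, -198.6697540283203), (34.98958206176758, 17.623579025268555), 58.252525329589844)
top mould n 625 ((488.8771057128906, 381.8677978515625), (146.02688598632812, 67.22659301757812), 28.527814865112305) z [-0.0007  0.0142  0.0433]
 rim 153 ((487.9987487792969, 375.65509033203125), (101.50616455078125, 55.14588165283203), 29.284902572631836)
 bed n 289 569 tilt 28.045860662624534 heading of -nxy -29.113618229986873 [ 0.6053 -0.186   0.1104]
  ((609.4075927734375, -188.83822631835938), (43.10972595214844, 170.10165405273438), 63.48519515991211) [ 0.5237 -0.2427  0.0663] [ 0.6941 -0.137   0.1573]
 grip 23 [ 0.638  -0.2002  0.221 ] ((639.2279052734375, -201.67916870117188), (26.967267990112305, 11.706543922424316), 63.231021881103516)
```

View pics/beds.png

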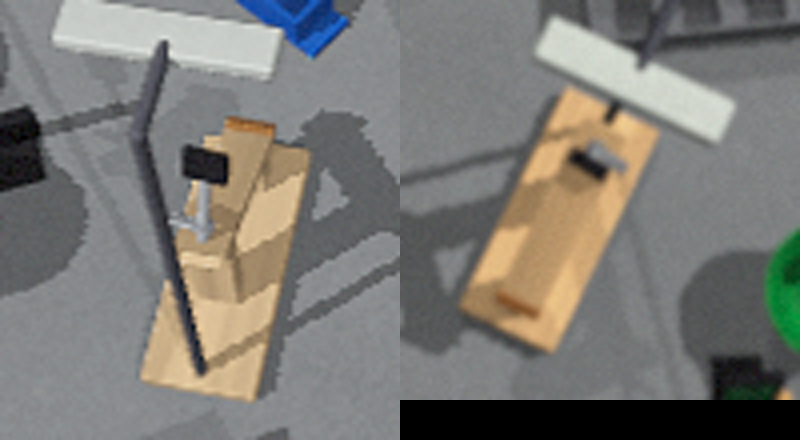

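```bash
python3 -m pendant 2>&1 | head -20; cat > fit2.py <<'E'
from h import *
np.set_printoptions(precision=4,suppress=True)
h=np.radians(-26.5);e=np.array([np.cos(h),np.sin(h)]);f=np.array([-e[1],e[0]])
for c in ['scene','top']:
    im,d,cal=grab(c); P,u,v=cloud(d,cal,np.ones(d.shape,bool))
    m=(P[:,2]>.34)&(np.hypot(P[:,0]-.66,P[:,1]+.21)<.16)
    hsv=cv2.cvtColor(im,cv2.COLOR_RGB2HSV)[v,u]; m&=(hsv[:,1]<50)&(hsv[:,2]>140)
    L=P[m]; print(c,'lamp',m.sum(),cv2.minAreaRect((L[:,:2]*1000).astype(np.float32)),np.percentile(L[:,2],[2,50,98]))
    I=np.load(f'bed_{c}.npz')['I']; n=np.load(f'bed_{c}.npz')['n']
    a,b=I[:,:2]@e,I[:,:2]@f
    print(' bed along',np.percentile(a,[0,2,98,100]),'across',np.percentile(b,[1,3,50,97,99]))
    k=(a>np.percentile(a,5))&(a<np.percentile(a,60))
    q=cv2.minAreaRect((I[k][:,:2]*1000).astype(np.float32)); print(' ',q)
    c0=I.mean(0); print(' plane z at along=',[(s,round(c0[2]+(-n[:2]@(e*(s-c0[:2]@e)))/n[2],4)) for s in (.55,.6,.65)])
    m=(np.hypot(P[:,0]-.62,P[:,1]+.19)<.2)&(P[:,2]>.12)&(P[:,2]<.25)
    for lo,hi in ((.19,.205),(.205,.22),(.22,.24)):
        G=P[m&(P[:,2]>lo)&(P[:,2]<hi)]; print(' grip z',lo,len(G), (G[:,:2]@e).round(3)[:0], np.percentile(G[:,:2]@e,[5,50,95]) if len(G) else '', np.percentile(G[:,:2]@f,[5,50,95]) if len(G) else '')
E
python3 fit2.py
```

```text
invalid input
scene lamp 727 ((657.376220703125, -208.06378173828125), (149.98973083496094, 38.38404083251953), 63.069541931152344) [0.4177 0.428  0.431 ]
 bed along [0.5467 0.5534 0.7142 0.7625] across [0.087  0.0884 0.1139 0.1287 0.1292]
  ((589.7964477539062, -173.37429809570312), (42.53673553466797, 93.76339721679688), 62.69278335571289)
 plane z at along= [(0.55, np.float64(0.0695)), (0.6, np.float64(0.0961)), (0.65, np.float64(0.1226))]
 grip z 0.19 31 [] [0.6663 0.6715 0.762 ] [0.093  0.1088 0.122 ]
 grip z 0.205 67 [] [0.6553 0.6664 0.7612] [0.09   0.1078 0.1242]
 grip z 0.22 39 [] [0.6545 0.6634 0.7617] [0.0983 0.1094 0.1228]
top lamp 575 ((656.73583984375, -211.74362182617188), (149.36524963378906, 37.73978805541992), 62.60535430908203) [0.4232 0.4283 0.4331]
 bed along [0.5446 0.5539 0.7117 0.7147] across [0.0814 0.0825 0.1041 0.1233 0.124 ]
  ((580.9425659179688, -175.14698791503906), (42.1685791015625, 79.70565795898438), 63.44843292236328)
 plane z at along= [(0.55, np.float64(0.0706)), (0.6, np.float64(0.0972)), (0.65, np.float64(0.1239))]
 grip z 0.19 2 [] [0.6704 0.6718 0.6731] [0.0985 0.1005 0.1025]
 grip z 0.205 26 [] [0.6551 0.6629 0.6697] [0.0852 0.1053 0.1182]
 grip z 0.22 24 [] [0.6512 0.6567 0.6626] [0.0888 0.1025 0.1198]
```

```bash
python3 -m pendant '[85,0,-26,56.5,0, 85,0,-26,56.5,0, 85,0,-26,56.5,0, 85,0,-26,56.5,0, 85,0,-26,56.5,0, 85,0,-26,56.5,0, 85,0,0,0,-0.164, 85,0,0,0,-0.164, 85,0,0,0,-0.164, 85,0,0,0,-0.164, 85,0,0,0,-0.164, 85,0,0,0,0]' 40
cat > mould.py <<'E'
from h import *
np.set_printoptions(precision=4,suppress=True)
o,p,Rt=state(); im,d,cal=grab('wrist','w_mould')
P,u,v=cloud(d,cal,np.ones(d.shape,bool)); hsv=cv2.cvtColor(im,cv2.COLOR_RGB2HSV)[v,u]
wood=(hsv[:,0]>5)&(hsv[:,0]<28)&(hsv[:,1]>60)&(np.hypot(P[:,0]-.489,P[:,1]-.38)<.1)
for n,m in (('all',(P[:,2]>.004)&(P[:,2]<.06)),('rim',(P[:,2]>.035)&(P[:,2]<.06))):
    q=cv2.minAreaRect((P[wood&m][:,:2]*1000).astype(np.float32)); print(n,(wood&m).sum(),q)
    c=np.r_[np.array(q[0])/1000,p[2]]; print('  tool-frame offset mm',Rt.inv().apply(c-p)*1000)
print(o['clock'],p,'tool z heading',np.degrees(np.arctan2(*Rt.as_matrix()[1::-1,2])),o['joints'])
E
python3 mould.py
```

```text
clock: 2.3
tcp_pos: [0.4885, 0.3816, 0.2313]
orientation: [-0.384, 1.537, 0.384]
contact_force: [-0.0, -0.2, -0.7]
grip_width: 0.0851
all 6519 ((491.6858215332031, 377.931884765625), (139.16033935546875, 53.569976806640625), 29.062610626220703)
  tool-frame offset mm [-0.0012 -4.7415  1.0643]
rim 1783 ((491.364990234375, 377.73834228515625), (100.4409408569336, 53.57417297363281), 29.100099563598633)
  tool-frame offset mm [-0.0012 -4.7614  0.6902]
2.3 [0.4885 0.3816 0.2313] tool z heading 28.04716170285262 [-0.7335  0.3875 -0.0396  1.6916  0.0168  1.0626  1.2819]
```

```bash
python3 -m pendant '[85,30,-4.8,0.8,-0.018, 85,55,0,0,0, 85,55,0,0,0, 85,55,0,0,0, 85,20,0,0,0, 85,9,0,0,0, 85,0,0,0,0, 40,0,0,0,0, 40,0,0,0,0, 40,0,0,0,0, 40,0,0,0,0, 40,0,0,0,0, 40,0,0,0,0]' 40
```

```text
clock: 3.98
tcp_pos: [0.4922, 0.3787, 0.009]
orientation: [-0.398, 1.531, 0.4]
contact_force: [-1.2, -1.3, 7.2]
grip_width: 0.0535
```

```bash
python3 -m pendant '[40,-20,0,0,0, 40,-55,0,0,0, 40,-60,0,0,0, 40,-60,0,0,0, 40,-60,0,0,0, 40,-60,0,0,0, 40,-60,0,0,0, 40,-60,0,0,0, 40,0,0,0,0]'; python3 -c "
from h import *
np.set_printoptions(precision=4,suppress=True)
o,p,Rt=state();print(p,Rt.as_matrix(),np.array(o['joints']),o['contact_force'])"
```

```text
clock: 5.1
tcp_pos: [0.4923, 0.3784, 0.4495]
orientation: [-0.394, 1.524, 0.402]
contact_force: [0.4, -0.7, -3.9]
grip_width: 0.0533
[0.4923 0.3784 0.4495] [[ 0.0082 -0.4871  0.8733]
 [ 0.0076  0.8733  0.4871]
 [-0.9999  0.0026  0.0109]] [-0.7356  0.2675 -0.027   1.373   0.0073  1.49    1.3175] [ 0.4054 -0.6673 -3.8689]
```

```bash
python3 -m pendant '[40,-60,0,0,0, 40,0,-54.9,-24.3,0, 40,0,-54.9,-24.3,0, 40,0,-54.9,-24.3,0, 40,0,-54.9,-24.3,0, 40,0,-54.9,-24.3,0, 40,0,-54.9,-24.3,0, 40,0,-54.9,-24.3,0, 40,0,-54.9,-24.3,0, 40,0,-54.9,-24.3,0, 40,0,-54.9,-24.3,0, 40,0,-54.9,-24.3,0, 40,0,0,0,0.163, 40,0,0,0,0.163, 40,0,0,0,0.163, 40,0,0,0,0.163, 40,0,0,0,0.163, 40,0,0,0,0.163, 40,0,0,0,0]'; cat > st.py <<'E'
from h import *
np.set_printoptions(precision=4,suppress=True)
o,p,Rt=state();M=Rt.as_matrix();print(p,'az',np.degrees(np.arctan2(p[1],p[0])));print(M,'tilt',np.degrees(np.arcsin(M[2,2])),'z-heading',np.degrees(np.arctan2(M[1,2],M[0,2])),'y-level',np.degrees(M[2,1]));print(np.array(o['joints']),o['contact_force'])
E
python3 st.py
```

```text
clock: 7.48
tcp_pos: [0.5516, -0.2793, 0.5014]
orientation: [0.367, 1.542, -0.366]
contact_force: [-1.1, 1.0, -2.8]
grip_width: 0.0535
[ 0.5516 -0.2793  0.5014] az -26.854869105605765
[[-0.0018  0.4507  0.8927]
 [ 0.0012  0.8927 -0.4507]
 [-1.      0.0003 -0.0021]] tilt -0.12192834374288297 z-heading -26.78572423117289 y-level 0.017062600161216242
[-0.0595  0.289   0.5965  1.2931 -0.1611  1.6089  1.6149] [-1.088   1.0457 -2.795 ]
```

```bash
python3 -m pendant '[40,-60,0,0,0, 40,-60,0,0,0, 40,-60,0,0,0, 40,-60,0,0,0, 40,0,0,0,0]'; python3 st.py
```

```text
clock: 8.1
tcp_pos: [0.5347, -0.2722, 0.685]
orientation: [0.347, 1.455, -0.377]
contact_force: [-0.4, -0.7, -3.1]
grip_width: 0.0533
[ 0.5347 -0.2722  0.685 ] az -26.978664181278617
[[ 0.0777  0.4503  0.8895]
 [-0.0378  0.8929 -0.4487]
 [-0.9963  0.0012  0.0864]] tilt 4.954915263849075 z-heading -26.769156833535007 y-level 0.06845234645453495
[ 0.0718  0.2678  0.4599  0.8952 -0.1306  1.9156  1.5663] [-0.381  -0.7281 -3.123 ]
```

```bash
python3 -m pendant '[40,-50,0,0,0, 40,-50,0,0,0, 40,-50,0,0,0, 40,-50,0,0,0, 40,0,0,0,0]'; python3 st.py
```

```text
clock: 8.72
tcp_pos: [0.4935, -0.2506, 0.7661]
orientation: [0.313, 1.31, -0.394]
contact_force: [0.2, -0.3, -4.0]
grip_width: 0.0536
[ 0.4935 -0.2506  0.7661] az -26.916831695971222
[[ 0.2079  0.4506  0.8682]
 [-0.103   0.8927 -0.4386]
 [-0.9727  0.0018  0.232 ]] tilt 13.416303704578716 z-heading -26.804358701517046 y-level 0.10063792985119732
[-0.1771  0.1515  0.7017  0.8729 -0.1153  1.9154  1.5586] [ 0.1904 -0.3021 -3.9871]
```

```bash
python3 -m pendant '[40,-50,0,0,0, 40,-50,0,0,0, 40,-50,0,0,0, 40,-50,0,0,0, 40,-50,0,0,0, 40,0,0,0,0]'; python3 st.py
```

```text
clock: 9.48
tcp_pos: [0.4493, -0.2306, 0.8327]
orientation: [0.285, 1.178, -0.403]
contact_force: [-0.5, -0.9, -3.9]
grip_width: 0.0532
[ 0.4493 -0.2306  0.8327] az -27.16545844975825
[[ 0.3246  0.4485  0.8328]
 [-0.1562  0.8938 -0.4205]
 [-0.9329  0.0064  0.3602]] tilt 21.110757420179116 z-heading -26.79026113377162 y-level 0.3692057791305631
[-0.332   0.0174  0.6959  0.8456  0.0213  1.9153  1.4771] [-0.5202 -0.9203 -3.9026]
```

```bash
python3 -m pendant '[40,-50,0,0,0, 40,-50,0,0,0, 40,-50,0,0,0, 40,-50,0,0,0, 40,0,0,0,0]'; python3 st.py
```

```text
clock: 10.1
tcp_pos: [0.4132, -0.2248, 0.8676]
orientation: [0.281, 1.103, -0.406]
contact_force: [-0.2, 0.8, -2.2]
grip_width: 0.0538
[ 0.4132 -0.2248  0.8676] az -28.548258797566888
[[ 0.3894  0.4515  0.8028]
 [-0.1776  0.8921 -0.4155]
 [-0.9038  0.0192  0.4276]] tilt 25.31288591818764 z-heading -27.36452082833287 y-level 1.1016630271512404
[ 0.5031 -0.0072 -0.16    0.7922  0.0374  1.9154  1.4613] [-0.2453  0.7685 -2.1636]
```

```bash
python3 -m pendant '[40,-50,12,0,0, 40,-50,6,0,0, 40,-30,0,0,0, 40,0,0,0,0]'; python3 st.py
```

```text
clock: 10.6
tcp_pos: [0.3866, -0.209, 0.8916]
orientation: [0.275, 1.053, -0.405]
contact_force: [0.6, -0.9, -2.9]
grip_width: 0.0533
[ 0.3866 -0.209   0.8916] az -28.398747806853812
[[ 0.4321  0.4489  0.7821]
 [-0.1901  0.8931 -0.4076]
 [-0.8816  0.0274  0.4713]] tilt 28.116824303008944 z-heading -27.526031570064088 y-level 1.5705979147126223
[ 1.1243 -0.0322 -0.7116  0.759  -0.0189  1.9152  1.495 ] [ 0.6357 -0.8916 -2.9041]
```

```bash
cat > go.py <<'E'
import sys
from h import *
np.set_printoptions(precision=4,suppress=True)
# args: target world xyz, roll
t=np.array([float(a) for a in sys.argv[1:4]]); roll=float(sys.argv[4])
o,p,Rt=state(); R2=Rt*R.from_rotvec([roll,0,0]); dl=R2.inv().apply(t-p)*1000
M=R2.as_matrix(); print('delta tool mm after roll',dl,'norm',np.linalg.norm(dl),'heading',np.degrees(np.arctan2(M[1,2],M[0,2])),'ylev',np.degrees(M[2,1]),'tilt',np.degrees(np.arcsin(M[2,2])))
E
python3 go.py .5485 -.1555 .21 -0.012
```

```text
delta tool mm after roll [ 660.6403  104.3916 -215.1279] norm 702.583201605915 heading -26.746718943469094 ylev 1.2464706146868683 tilt 28.135990227090534
```

```bash
python3 -m pendant '[40,0,0,0,-0.012, 40,55,8.7,-17.9,0, 40,55,8.7,-17.9,0, 40,55,8.7,-17.9,0, 40,55,8.7,-17.9,0, 40,55,8.7,-17.9,0, 40,55,8.7,-17.9,0, 40,55,8.7,-17.9,0, 40,55,8.7,-17.9,0, 40,0,0,0,0]'; python3 st.py;python3 go.py .5485 -.1555 .21 0
```

```text
clock: 11.85
tcp_pos: [0.4934, -0.1675, 0.432]
orientation: [0.262, 1.066, -0.387]
contact_force: [-0.8, -0.3, -1.1]
grip_width: 0.0534
[ 0.4934 -0.1675  0.432 ] az -18.75344369406951
[[ 0.4267  0.43    0.7957]
 [-0.1807  0.9026 -0.3908]
 [-0.8862  0.023   0.4628]] tilt 27.56568036903242 z-heading -26.16117641914247 y-level 1.3190242630161613
[ 1.1807 -0.1926 -0.8612  1.9163 -0.1254  0.8728  1.4708] [-0.8122 -0.3295 -1.1148]
delta tool mm after roll [218.0755  29.4232 -63.64  ] norm 229.06916515952958 heading -26.16117641914247 ylev 1.3190242630161613 tilt 27.565680369032428
```

```bash
python3 -m pendant '[40,54,7.3,-15.9,0, 40,54,7.3,-15.9,0, 40,54,7.3,-15.9,0, 40,54,7.3,-15.9,0, 40,0,0,0,0, 40,0,0,0,0]'; python3 st.py; cp bed_scene.npz x.npz; cat > look.py <<'E'
import sys
from h import *
grab('wrist',sys.argv[1]+'_w'); grab('scene',sys.argv[1]+'_s')
a=cv2.imread(f'pics/{sys.argv[1]}_w.png');b=cv2.imread(f'pics/{sys.argv[1]}_s.png')[190:330,200:350]
b=cv2.resize(b,None,fx=2,fy=2,interpolation=cv2.INTER_CUBIC); a=cv2.resize(a,(480,300))
c=np.zeros((300,780,3),np.uint8); c[:,:480]=a; c[:280,480:]=b; cv2.imwrite(f'pics/{sys.argv[1]}.png',c)
E
python3 look.py hover
```

```text
clock: 12.6
tcp_pos: [0.5491, -0.163, 0.2336]
orientation: [0.26, 1.055, -0.399]
contact_force: [0.0, 0.3, -1.1]
grip_width: 0.0538
[ 0.5491 -0.163   0.2336] az -16.53612103145568
[[ 0.432   0.438   0.7883]
 [-0.1927  0.8988 -0.3938]
 [-0.881   0.0182  0.4727]] tilt 28.210480057718442 z-heading -26.54400824464519 y-level 1.0435963032113524
[ 1.0172  0.2223 -1.0121  2.1212  0.7384  0.5417  0.5988] [ 0.0149  0.2628 -1.149 ]
```

View pics/hover.png

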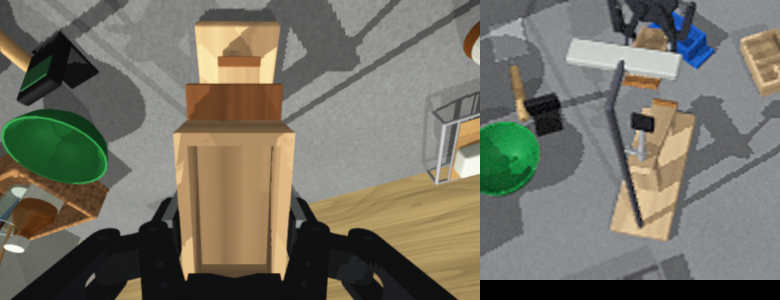

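In the wrist view the mould is held squarely. The bed lip shows at px (239,61) beyond its low end, near px (234,102). The scene view shows the mould above the bed and clear of the lamp. Now I'll measure the lip and the held mould in one frame.

```bash
cat > lip.py <<'E'
from h import *
np.set_printoptions(precision=4,suppress=True)
o,p,Rt=state(); im,d,cal=grab('wrist')
P,u,v=cloud(d,cal,np.ones(d.shape,bool)); hsv=cv2.cvtColor(im,cv2.COLOR_RGB2HSV)[v,u]
T=Rt.inv().apply(P-p)*1000
wood=(hsv[:,0]>3)&(hsv[:,0]<28)&(hsv[:,1]>60)
near=wood&(abs(T[:,1])<45)&(abs(T[:,2])<90)
h=near&(T[:,0]<15)&(T[:,0]>-60)
q=T[h]; print('mould x pct',np.percentile(q[:,0],[1,50,99]))
rim=h&(T[:,0]<np.percentile(q[:,0],2)+6)
print('rim rect(y,z)',cv2.minAreaRect(T[rim][:,1:].astype(np.float32)),rim.sum())
A=np.c_[T[rim][:,1:],np.ones(rim.sum())]; print('rim plane x=ay+bz+c',np.linalg.lstsq(A,T[rim][:,0],rcond=None)[0])
print('mould all (y,z)',cv2.minAreaRect(q[:,1:].astype(np.float32)))
s=1.6
lip=wood&(u>215*s)&(u<263*s)&(v>54*s)&(v<69*s)&(hsv[:,1]>130)
L=P[lip]; print('lip n',lip.sum(),'mean',L.mean(0),'min',L.min(0),'max',L.max(0)); TL=T[lip]
print('lip tool x',np.percentile(TL[:,0],[2,50,98]),'y',np.percentile(TL[:,1],[1,50,99]),'z',np.percentile(TL[:,2],[2,50,98]))
print('hsv',np.median(hsv[lip],0))
st=wood&(T[:,0]>60)&(np.hypot(P[:,0]-.57,P[:,1]+.17)<.16)
S=P[st&(P[:,2]<.03)]; print('base',len(S),cv2.minAreaRect((S[:,:2]*1000).astype(np.float32)),np.median(S[:,2]))
E
python3 lip.py
```

```text
mould x pct [-34.0113  -5.3033   1.9886]
rim rect(y,z) ((0.19525527954101562, -9.687999725341797), (81.43523406982422, 89.31289672851562), 89.97190856933594) 10003
rim plane x=ay+bz+c [ -0.0042  -0.0044 -32.8047]
mould all (y,z) ((0.3418846130371094, -12.272239685058594), (89.13723754882812, 115.44097900390625), 0.6877468228340149)
lip n 3 mean [ 0.55   -0.1334  0.0789] min [ 0.5495 -0.1341  0.0782] max [ 0.5507 -0.1328  0.0793]
lip tool x [130.9336 131.     132.129 ] y [24.57  25.316 26.188] z [-85.0487 -84.9994 -84.997 ]
hsv [ 14. 142. 189.]
base 6901 ((579.61328125, -176.4107208251953), (148.5457000732422, 132.43533325195312), 64.13265991210938) 0.015897988332349677
```

```bash
cat > prof.py <<'E'
from h import *
np.set_printoptions(precision=1,suppress=True)
o,p,Rt=state(); im,d,cal=grab('wrist')
P,u,v=cloud(d,cal,np.ones(d.shape,bool)); T=Rt.inv().apply(P-p)*1000
g=np.full(d.shape+(3,),np.nan); g[v,u]=T; hs=cv2.cvtColor(im,cv2.COLOR_RGB2HSV)
for r0 in range(84,190,5): print(r0,g[r0,378],hs[r0,378])
for r0 in (96,103,130,150,200): 
    row=hs[r0]; w=[i for i in range(270,490) if 3<row[i,0]<28 and row[i,1]>90]
    print('row',r0,w[0],w[-1],g[r0,w[0]+2],g[r0,w[-1]-2])
print(hs[100,340:420:4,:].tolist())
E
python3 prof.py
```

```text
84 [219.   66.  -91.7] [ 45   8 123]
89 [219.8  66.4 -87. ] [ 40   6 122]
94 [222.6  67.2 -82.2] [ 50   8 102]
99 [226.2  68.1 -77.3] [60  5 95]
104 [227.5  68.6 -72.3] [60  5 99]
109 [231.2  69.6 -67.1] [60  5 94]
114 [234.   70.5 -61.9] [23 11 93]
119 [238.   71.5 -56.4] [38 10 98]
124 [239.5  72.1 -51. ] [20  8 97]
129 [243.   73.1 -45.3] [45  5 94]
134 [247.6  74.3 -39.4] [ 40   5 143]
139 [249.4  74.9 -33.6] [ 53   6 164]
144 [252.3  75.8 -27.6] [ 40   5 157]
149 [258.6  77.3 -21. ] [ 53   6 162]
154 [260.   78.  -14.9] [ 38   7 154]
159 [263.9  79.1  -8.3] [ 60   4 114]
164 [-10.6  25.3 -50.2] [ 16 107 100]
169 [-20.1  23.5 -50. ] [ 16 114 103]
174 [-29.8  21.7 -50.2] [ 16 114 114]
179 [-32.1  21.3 -48.9] [ 17 112 178]
184 [-34.1  21.  -47.7] [ 17 104 226]
189 [-32.4  21.4 -45.6] [ 17 105 226]
row 96 293 366 [138.3 -14.3 -78.6] [205.   50.2 -79.9]
row 103 270 366 [208.2 -40.7 -73.2] [209.1  51.1 -73.3]
row 130 270 375 [  0.5 -17.4 -62.5] [  1.5  24.8 -62.5]
row 150 270 374 [  0.8 -17.7 -54.2] [  1.2  24.7 -54.2]
row 200 270 391 [ -4.2 -17.9 -33.6] [-34.   25.  -42.2]
[[17, 105, 224], [17, 106, 219], [20, 92, 242], [22, 83, 248], [22, 81, 249], [22, 81, 249], [22, 85, 247], [38, 11, 97], [45, 5, 94], [30, 5, 97], [50, 8, 94], [45, 5, 96], [45, 5, 93], [40, 8, 96], [40, 8, 97], [38, 11, 97], [45, 5, 93], [40, 8, 96], [45, 5, 94], [50, 8, 93]]
```

```bash
cat > prof.py <<'E'
from h import *
np.set_printoptions(precision=1,suppress=True)
o,p,Rt=state(); im,d,cal=grab('wrist')
P,u,v=cloud(d,cal,np.ones(d.shape,bool)); T=Rt.inv().apply(P-p)*1000
g=np.full(d.shape+(3,),np.nan); g[v,u]=T; hs=cv2.cvtColor(im,cv2.COLOR_RGB2HSV)
for r0 in range(70,180,4): print(r0,g[r0,318],hs[r0,318], end='\n' if r0%8==6 else '   ')
L=(hs[...,0]<16)&(hs[...,0]>5)&(hs[...,1]>130); vv,uu=np.nonzero(L[70:95,270:370]); m=np.zeros(d.shape,bool); m[70:95,270:370]=L[70:95,270:370]
k=T[m[v,u]]; k=k[k[:,0]<150]
print('lip',len(k),'x',np.percentile(k[:,0],[2,50,98]),'y',np.percentile(k[:,1],[1,50,99]),'z',np.percentile(k[:,2],[2,50,98]), uu.min()+270,uu.max()+270)
i=np.argsort(k[:,1]); a=np.polyfit(k[:,1],k[:,2],1); print('lip yaw slope dz/dy',a)
b=T[(abs(T[:,0])<4)&(T[:,2]<-52)&(abs(T[:,1])<45)]; print('board y',np.percentile(b[:,1],[1,99]),'z',np.percentile(b[:,2],[1,99]))
E
python3 prof.py
```

```text
70 [ 183.9    4.6 -101.9] [ 17 113 126]
74 [176.1   4.5 -97.9] [ 15 131 121]   78 [130.8   3.8 -91.5] [ 13 168 156]
82 [132.4   3.8 -88.7] [ 13 167 157]   86 [129.7   3.8 -85.7] [ 13 168 159]
90 [138.2   3.9 -83.1] [ 17 105 224]   94 [139.    4.  -80.1] [ 17 105 226]
98 [140.1   4.  -77.1] [ 17 103 227]   102 [138.6   4.  -74. ] [ 17 105 226]
106 [138.1   4.  -70.9] [ 17 104 226]   110 [137.8   4.  -67.9] [ 17 110 209]
114 [  0.5   1.7 -69. ] [ 12 166 112]   118 [  0.8   1.7 -67.4] [ 13 167 113]
122 [  1.5   1.7 -65.7] [ 12 168 114]   126 [  1.3   1.7 -64.1] [ 13 168 112]
130 [  1.6   1.8 -62.4] [ 12 167 113]   134 [  1.6   1.8 -60.8] [ 12 171 112]
138 [  0.9   1.8 -59.2] [ 13 166 114]   142 [  1.4   1.8 -57.5] [ 13 168 112]
146 [  0.5   1.8 -55.9] [ 13 171 112]   150 [  0.9   1.8 -54.2] [ 13 167 113]
154 [  1.6   1.8 -52.4] [ 13 168 112]   158 [  0.6   1.8 -50.8] [ 13 166 114]
162 [ -5.6   1.7 -50.2] [ 16 113 104]   166 [-14.4   1.6 -50.1] [ 16 114  94]
170 [-22.7   1.4 -50.2] [ 16 117 107]   174 [-29.5   1.3 -50.1] [ 16 115 113]
178 [-33.5   1.2 -49.6] [ 17 111 174]   lip 787 x [129.  130.7 132.2] y [-15.3   6.1  27.4] z [-93.7 -89.2 -84.3] 293 349
lip yaw slope dz/dy [ -0. -89.]
board y [-27.2  25.3] z [-69.7 -52.1]
```

```bash
python3 -c "
from h import *
o,p,Rt=state();c=viewer.calibration('wrist');print(Rt.inv().apply(np.linalg.inv(np.array(c['world_to_cam']))[:3,3]-p)*1000)"
python3 -m pendant '[40,20,7,-12.5,0, 40,40,0,0,0, 40,30,0,0,0, 40,20,0,0,0, 40,0,0,0,0, 40,0,0,0,0]'; python3 st.py; python3 prof.py | tail -3
```

```text
[-142.50538063   -0.72457619  -73.29314949]
clock: 13.6
tcp_pos: [0.5882, -0.1736, 0.13]
orientation: [0.261, 1.055, -0.4]
contact_force: [-0.6, 0.2, -2.4]
grip_width: 0.0532
[ 0.5882 -0.1736  0.13  ] az -16.443343835726587
[[ 0.4314  0.4395  0.7879]
 [-0.1933  0.898  -0.3952]
 [-0.8812  0.0182  0.4723]] tilt 28.185355246645603 z-heading -26.63759930086351 y-level 1.0420476913284202
[ 0.7497  0.4368 -0.7671  2.1359  1.2192  0.4762  0.1509] [-0.6133  0.2033 -2.4238]
178 [-33.2   1.2 -49.5] [ 16 113 170]   lip 599 x [18.9 20.4 63.9] y [-19.7   0.1  21.6] z [-81.6 -78.5 -77.2] 270 357
lip yaw slope dz/dy [ -0.  -78.7]
board y [-27.3  25.3] z [-69.7 -52.1]
```

```bash
python3 -m pendant '[40,9,2,0,0, 40,5,0,0,0, 40,3,0,0,0, 40,0,0,0,0, 40,0,0,0,0]'; python3 st.py | tail -2;  python3 prof.py | tail -3
```

```text
clock: 14.28
tcp_pos: [0.5969, -0.175, 0.1141]
orientation: [0.261, 1.056, -0.399]
contact_force: [3.2, -1.6, -3.0]
grip_width: 0.0537
 [-0.8814  0.0184  0.4719]] tilt 28.16085550354559 z-heading -26.609045594848517 y-level 1.0567795391038832
[ 0.72    0.4737 -0.7383  2.1269  1.2861  0.4735  0.092 ] [ 3.2452 -1.6403 -2.9772]
178 [-32.2   1.2 -49.3] [ 17 111 170]   lip 713 x [0.9 2.4 4. ] y [-17.7  -0.4  17.2] z [-79.6 -78.3 -76.8] 270 357
lip yaw slope dz/dy [  0.  -78.2]
board y [-27.1  25. ] z [-79.5 -52.4]
```

```bash
python3 look.py low
```

```text
(no output)
```

View pics/low.png

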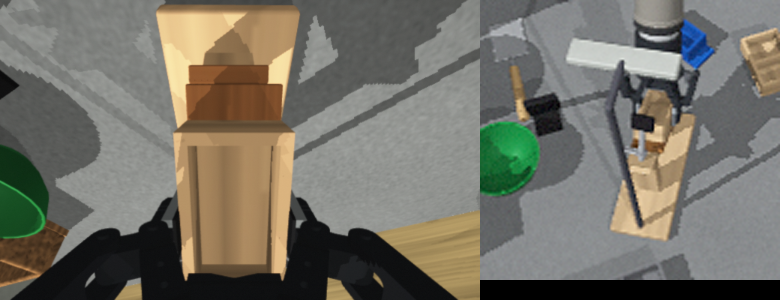

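The wrist view shows the board end (px 186–282) meeting the lip (px 189–268), so the mould sits about 3 mm off centre. My measurement window had cut the lip off on the left. I'll remeasure with a wider window.

```bash
sed -i 's/70:95,270:370/80:112,230:380/g' prof.py; python3 prof.py | tail -3; python3 - <<'E'
from h import *
im=cv2.imread('pics/low_w.png'); hs=cv2.cvtColor(im,cv2.COLOR_BGR2HSV)
for r0 in (92,98,104,120,130,140):
    w=[i for i in range(225,395) if 5<hs[r0,i,0]<16 and hs[r0,i,1]>130]; print(r0,w[0],w[-1])
E
```

```text
178 [-32.7   1.2 -49.4] [ 16 111 170]   lip 2644 x [0.8 2.3 3.9] y [-25.   -4.   17.5] z [-79.6 -74.9 -70.1] 292 397
lip yaw slope dz/dy [  0.  -74.9]
board y [-27.  25.] z [-79.5 -52.3]
92 252 357
98 252 357
104 252 357
120 248 376
130 248 375
140 249 375
```

```bash
python3 -m pendant '[40,0,-2.8,1,0, 40,1,0,0,0, 40,0,0,-1,0, 40,0,0,0,0, 40,0,0,0,0]'; python3 st.py | tail -2;  python3 prof.py | tail -3
```

```text
clock: 15.1
tcp_pos: [0.596, -0.178, 0.1133]
orientation: [0.261, 1.056, -0.4]
contact_force: [4.1, -1.7, 1.8]
grip_width: 0.0533
 [-0.8813  0.0177  0.4722]] tilt 28.174433334712063 z-heading -26.612749392410166 y-level 1.0145683523675404
[ 0.724   0.4743 -0.7357  2.1279  1.2897  0.4702  0.0935] [ 4.1077 -1.6661  1.8317]
178 [-33.3   1.2 -49.5] [ 16 113 170]   lip 2716 x [-0.   1.4 43.4] y [-21.9  -0.8  20.6] z [-81.8 -74.9 -70.1] 299 405
lip yaw slope dz/dy [ -0.  -75.1]
board y [-27.  25.] z [-79.5 -52.2]
```

```bash
python3 -m pendant '[40,0.4,0,0.3,0, 56,0,0,0,0, 58,0,0,0,0, 62,0,0,0,0, 80,0,0,0,0, 80,0,0,0,0, 80,0,0,0,0]' 20; python3 st.py | tail -1;  python3 prof.py | tail -3
```

```text
clock: 16.02
tcp_pos: [0.5957, -0.1777, 0.1125]
orientation: [0.261, 1.057, -0.4]
contact_force: [-0.7, 0.1, -0.6]
grip_width: 0.0802
[ 0.7236  0.4756 -0.7356  2.1281  1.2897  0.47    0.0935] [-0.6591  0.0955 -0.6172]
178 [-32.8   1.2 -49.4] [ 16 116 123]   lip 2544 x [-0.5  0.9 42.9] y [-22.   -0.8  20.6] z [-80.8 -74.8 -70.1] 298 405
lip yaw slope dz/dy [ -0.  -74.7]
board y [-27.1  24.8] z [-78.7 -52.3]
```

Released, and the mould stayed on centre against the lip. Next I'll retreat square to the bed, shift over the keeper and roll −90°.

```bash
python3 -m pendant '[80,-20,0,0,0, 80,-50,0,0,0, 80,-53,0,0,0, 80,0,-0.7,45,0, 80,0,0,45,0, 60,0,0,0,-0.1745, 60,0,0,0,-0.1745, 60,0,0,0,-0.1745, 60,0,0,0,-0.1745, 60,0,0,0,-0.1745, 60,0,0,0,-0.1745, 60,0,0,0,-0.1745, 60,0,0,0,-0.1745, 60,0,0,0,-0.1745, 60,0,0,0,0, 60,0,0,0,0]'; python3 st.py; python3 look.py keep
```

```text
clock: 18.08
tcp_pos: [0.6134, -0.1902, 0.2633]
orientation: [-1.129, 1.093, 0.491]
contact_force: [-0.4, -0.4, 0.2]
grip_width: 0.06
[ 0.6134 -0.1902  0.2633] az -17.229397202673386
[[ 0.43   -0.7872  0.442 ]
 [-0.1926  0.3984  0.8968]
 [-0.8821 -0.4707  0.0197]] tilt 1.1263261268641682 z-heading 63.76050038183729 y-level -26.971262514522923
[ 1.1586  0.4549 -1.2754  1.9384  0.9493  0.7913  2.0883] [-0.3988 -0.4318  0.2025]
```

View pics/keep.png

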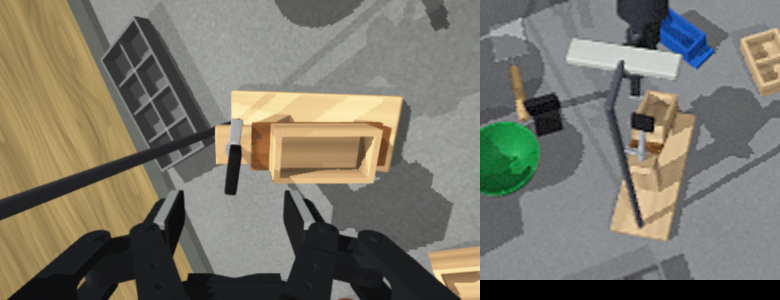

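The keeper wing is at px (232,168), nearly parallel to the pads. The mould is lying on the bed.

```bash
cat > grip.py <<'E'
from h import *
np.set_printoptions(precision=1,suppress=True)
o,p,Rt=state(); im,d,cal=grab('wrist')
P,u,v=cloud(d,cal,np.ones(d.shape,bool)); T=Rt.inv().apply(P-p)*1000
hs=cv2.cvtColor(im,cv2.COLOR_RGB2HSV)[v,u]
m=(hs[:,2]<70)&(T[:,0]>5)&(T[:,0]<110)&(np.hypot(T[:,1],T[:,2])<60)
G=T[m]; print(m.sum(),'px',u[m].min(),u[m].max(),v[m].min(),v[m].max())
x0=np.percentile(G[:,0],3); top=G[G[:,0]<x0+5]
print('top x',x0,'n',len(top),cv2.minAreaRect(top[:,1:].astype(np.float32)))
print('all y',np.percentile(G[:,1],[2,50,98]),'z',np.percentile(G[:,2],[2,50,98]),'x',np.percentile(G[:,0],[2,98]))
E
python3 grip.py
```

```text
1040 px 300 321 193 259
top x 47.297142005619556 n 925 ((-0.8594818115234375, 0.8771266937255859), (9.836385726928711, 38.17081069946289), 7.386051177978516)
all y [-6.5 -0.4  5.1] z [-18.2  -2.9  18.1] x [47.2 66.1]
```

```bash
python3 -m pendant '[40,0,-0.9,0.9,0.129, 40,25,0,0,0, 40,30,0,0,0, 40,15,0,0,0, 40,7,0,0,0, 40,0,0,0,0, 2,0,0,0,0, 2,0,0,0,0, 2,0,0,0,0, 2,0,0,0,0, 2,0,0,0,0]' 25; python3 st.py
```

```text
clock: 19.6
tcp_pos: [0.6476, -0.2043, 0.1966]
orientation: [-1.02, 1.109, 0.416]
contact_force: [-6.0, 1.9, 6.0]
grip_width: 0.0096
[ 0.6476 -0.2043  0.1966] az -17.505201726496523
[[ 0.4304 -0.7255  0.537 ]
 [-0.1931  0.5071  0.8399]
 [-0.8818 -0.4652  0.0781]] tilt 4.480652739823773 z-heading 57.407262507069696 y-level -26.653781855446063
[ 0.999   0.5587 -1.1014  1.9298  1.1125  0.7319  1.8418] [-6.0181  1.8776  6.0154]
```

```bash
python3 -m pendant '[2,0,0,0,0.1, 2,0,0,0,0.16, 2,0,0,0,0.16, 2,0,0,0,0.16, 2,0,0,0,0.16, 2,0,0,0,0.16, 2,0,0,0,0.16, 2,0,0,0,0.16, 2,0,0,0,0.14, 2,0,0,0,0.08, 2,0,0,0,0, 2,0,0,0,0]'; python3 st.py
```

```text
clock: 21.1
tcp_pos: [0.6473, -0.2032, 0.1961]
orientation: [0.259, 1.058, -0.397]
contact_force: [-5.8, 3.2, 4.2]
grip_width: 0.0096
[ 0.6473 -0.2032  0.1961] az -17.426060550896725
[[ 0.4299  0.4365  0.7904]
 [-0.192   0.8996 -0.3923]
 [-0.8822  0.0169  0.4705]] tilt 28.06950982464905 z-heading -26.39919923390377 y-level 0.9672531567459565
[ 0.8516  0.4603 -0.8782  1.9385  0.9624  0.611   0.4912] [-5.8457  3.2445  4.1752]
```

```bash
python3 -m pendant '[14,0,0,0,0, 25,0,0,0,0, 45,0,0,0,0, 45,0,0,0,0, 45,-25,0,0,0, 45,-50,0,0,0, 60,-40,0,0,0, 60,0,0,0,0, 60,0,0,0,0]'; python3 st.py|tail -1; sed 's/<70/<75/;s/T\[:,0\]<110/T[:,0]<150/' grip.py > grip2.py; python3 grip2.py; python3 look.py done; python3 - <<'E'
from h import *
im=cv2.imread('pics/done_w.png');s=cv2.imread('pics/done_s.png')[215:315,240:320]
s=cv2.resize(s,None,fx=4,fy=4,interpolation=cv2.INTER_CUBIC); w=im[60:,130:510]
c=np.zeros((400,720,3),np.uint8);c[:340,:380]=w;c[:,400:]=s;cv2.imwrite('pics/done.png',c)
E
```

```text
clock: 22.22
tcp_pos: [0.5979, -0.1831, 0.2968]
orientation: [0.26, 1.058, -0.4]
contact_force: [0.1, -0.1, -0.4]
grip_width: 0.0601
[ 1.0689  0.2634 -1.0788  1.9374  0.6477  0.7001  0.7466] [ 0.0506 -0.0944 -0.3507]
761 px 308 321 178 234
top x 84.81262394857455 n 695 ((0.9495110511779785, -0.08674812316894531), (38.37438201904297, 9.491326332092285), 89.5798568725586)
all y [-3.6  1.3  5.7] z [-19.2  -2.9  17. ] x [ 84.7 102.1]
```

View pics/done.png

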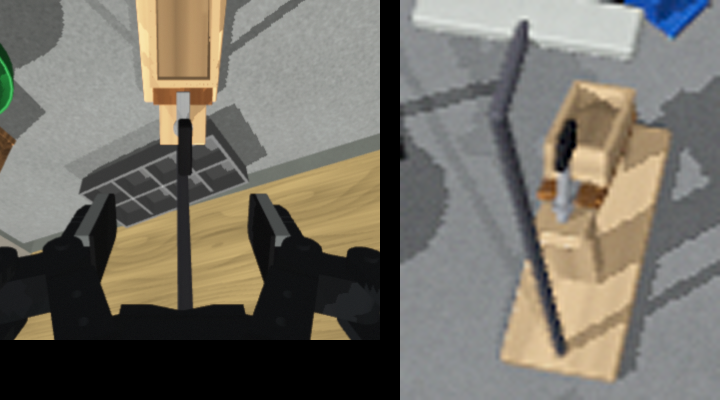

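The wrist view shows the tab (px 183,108) lying straight down the slope over the board's upper end. The wing is within 0.5° of the bed axis. One last check of the mould's seating from directly above.

```bash
python3 -m pendant '[60,-30,0,-45,0, 60,-30,0,-45,0, 60,0,0,0,0, 60,0,0,0,0]'; cat > fin.py <<'E'
from h import *
np.set_printoptions(precision=1,suppress=True)
o,p,Rt=state(); im,d,cal=grab('wrist','fin'); P,u,v=cloud(d,cal,np.ones(d.shape,bool))
M=Rt.as_matrix(); ex=np.array([np.cos(np.radians(-26.8))*.883,np.sin(np.radians(-26.8))*.883,.4695]); ey=np.array([.4509,.8926,0]); ez=np.cross(ex,ey)
T=np.c_[(P-[.598,-.181,.105])@ex,(P-[.598,-.181,.105])@ey,(P-[.598,-.181,.105])@ez]*1000
hs=cv2.cvtColor(im,cv2.COLOR_RGB2HSV)[v,u]; w=(hs[:,0]>5)&(hs[:,0]<28)&(hs[:,1]>60)&(abs(T[:,1])<40)
rim=T[w&(abs(T[:,0])<60)&(T[:,2]>36)&(T[:,2]<50)]; print('rim',len(rim),cv2.minAreaRect(rim[:,:2].astype(np.float32)))
print('rim plane',np.linalg.lstsq(np.c_[rim[:,:2],np.ones(len(rim))],rim[:,2],rcond=None)[0])
b=w&(hs[:,0]<16)&(hs[:,1]>125)&(T[:,2]>2)&(T[:,2]<14)
low=T[b&(T[:,0]<-50)&(T[:,0]>-90)]; 
for x in range(-84,-48,3):
    k=low[abs(low[:,0]-x)<1.5]
    if len(k)>5: print(x,len(k),'y',np.percentile(k[:,1],[2,98]),'z',np.median(k[:,2]))
up=T[b&(T[:,0]>50)&(T[:,0]<80)]; print('upper board',len(up),np.percentile(up,[2,98],0) if len(up) else '')
print(o['clock'],o['contact_force'])
E
python3 fin.py
```

```text
clock: 22.88
tcp_pos: [0.5124, -0.1418, 0.3083]
orientation: [0.26, 1.06, -0.396]
contact_force: [0.7, 0.7, 0.3]
grip_width: 0.0601
rim 1880 ((1.1552848815917969, 0.5283775329589844), (99.455078125, 54.10954666137695), 0.26674187183380127)
rim plane [-0.  -0.  40.9]
-78 85 y [-19.4  21.3] z 7.1725800548498375
-75 126 y [-19.6  20.9] z 7.568679237354358
-72 126 y [-19.6  21. ] z 7.318994217224338
-69 136 y [-22.4  23.8] z 7.111063745678495
-66 156 y [-24.2  25.6] z 7.5843386381098385
-63 155 y [-24.3  25.9] z 7.220568899607225
-60 156 y [-24.3  25.9] z 7.360019684682017
-57 157 y [-24.3  26.7] z 7.29960072597002
-54 156 y [-24.4  26. ] z 7.442603498987911
-51 151 y [-24.4  26.1] z 7.193882664491415
upper board 203 [[ 62.8 -24.7   5.6]
 [ 70.4  27.    8.2]]
22.875 [0.7 0.7 0.3]
```

```bash
python3 -c "
from bench import r
print(r.hand_in())"
```

```text
the job is handed in; nothing more can be done
None
```

The wooden loaf mould with the base board is on the sloping bed, released, and the keeper is turned a quarter turn so its tab points down the slope over the board's upper end. I handed the job in at about 23 s of the 53 s.

**How it went:** I picked the mould up across its width. The moves can't tilt the tool directly, so I got the 28° tilt by driving the arm upward against its wrist limit. I then set the mould down square to the bed with about 6 N against the lip, let go, and turned the keeper by its black grip.

**Last checks, from the wrist camera:**
- **Mould:** it lies flat (no measurable slope against the bed) and is centred within about 0.1 mm of the lip's middle. There is no visible gap between the board and the lip.
- **Keeper:** the grip is within about 0.5° of the tool, which itself sat within about half a degree of the bed's direction. The picture shows the tab over the board's upper end.
- **Robot:** it is clear of everything, with contact force near zero.

**What disagreed:**
- Part-way through the placing, a cropped measurement put the mould about 3 mm off centre. I saw it in the picture and corrected it before release.
- The tool stayed about 1° off level across the bed, with no visible effect on how the mould lies.
- I didn't re-measure the other things on the table at the end. The force readings at the end of each move showed no sign of hitting any of them.

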